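# Empty the scoop of spent stoppers through the spring flap of the waste box

### The job

The steel scoop on the bench pad holds three spent grey rubber stoppers. Take it by its handle, push the self-closing flap in the lid of the grey waste box open with the lip of the scoop, not with the fingers, and tip all three stoppers in. Then draw the scoop out so that the flap shuts, and set the empty scoop back down flat, right way up, on the bench pad; leave the matchbox, the small beaker and the dropper bottle undisturbed.

Things in the scene. Friction and masses are not known exactly. Their poses are not given: they have to be found in the camera images.
- scoop: flat-bottomed stainless scoop, 190 g. Origin: centre of the underside of its tray; x to its open lip, z up. Tray 120 mm long (x -60 to 60), 80 mm wide, floor 2.6 mm thick, back wall 36 mm high; side walls 35 mm high at the back, 31 mm at x = 22, then sloping down to the open, straight, 80 mm wide lip. At the start it stands on the bench pad with the stoppers in it
- scoop_grip (a point): grip point, at (-105, 0, 30) mm in the scoop's frame, on its level black flat-sided handle, which runs back from the back wall: x -158 to -74 mm, 16 mm wide in y, 22 mm tall (z 19 to 41 mm)
- scoop_lip (a point): middle of the scoop's front lip, at (60, 0, 1) mm in the scoop's frame
- stopper_a: dark grey rubber stopper, cylinder 26 mm across, 24 mm tall, about 20 g; origin centre of its wide end; stands in the scoop's tray at the start. The stoppers slide in the scoop once it is tipped 26 to 36 degrees
- stopper_b: dark grey rubber stopper, cylinder 22 mm across, 22 mm tall, about 20 g; origin centre of its wide end; stands in the scoop's tray at the start
- stopper_c: like stopper_b
- waste_box: grey steel box, standing firm. Origin: centre of its underside; x from its front (blank card, faces the pad's side) to its back, z up. 150 mm deep (x) and wide (y), lid rim 156 mm square, lid top z = 140; bail handles at the sides reach y = +/-92, z up to 100. The lid's one opening, x -61 to +34, y -51 to +51, is closed by the flap. Hollow inside, floor at z = 7
- flap_hinge (a point): middle of the flap's hinge axis, at (-58, 0, 134) mm in the box's frame, along y, just inside the front edge of the opening; the lid in front of it is the sill, 140 mm high
- flap_edge (a point): middle of the flap's free edge, 91 mm from the hinge; at the back of the opening when shut
- flap (a joint): angle of the flap in rad: 0 shut (level, just below the lid's top), growing to 1.25 as its free edge swings down into the box. Aluminium plate 98 mm wide, 89 long. Springs shut it and carry the stoppers' weight; pushing it down 55 mm from the hinge takes about 1.3 N at first, 2.6 N at 1 rad. Pressed by the scoop it slopes like the scoop's floor, as a chute below the lip
- bench_pad: thin absorbent pad lying fixed on the table, 250 mm (x) by 160 mm (y), 2 mm thick, white with a pale blue border; origin centre of its underside
- matchbox: closed matchbox, 36 by 53 by 16 mm, in front of the hot plate; leave alone
- beaker_small: small glass beaker, 65 mm over the spout, 70 mm tall, at the back of the table; leave alone
- dropper: small brown dropper bottle, 30 mm across, 76 mm tall, at the back of the table; leave alone

How it is judged (in metres and radians):
On the way, in this order (a step that is already met when the one before it is completed fails the run):
1. the scoop presses the flap open (more than 0.35 rad) (value of joint flap above 0.35 rad and contact force between scoop and waste_box above 0.3 N), for 0.05 s.
2. all three stoppers are inside the waste box (x of stopper_a in the frame of waste_box between -0.075 and 0.075 m and y of stopper_a in the frame of waste_box between -0.075 and 0.075 m and z of stopper_a in the frame of waste_box between 0 and 0.1 m and x of stopper_b in the frame of waste_box between -0.075 and 0.075 m and y of stopper_b in the frame of waste_box between -0.075 and 0.075 m and z of stopper_b in the frame of waste_box between 0 and 0.1 m and x of stopper_c in the frame of waste_box between -0.075 and 0.075 m and y of stopper_c in the frame of waste_box between -0.075 and 0.075 m and z of stopper_c in the frame of waste_box between 0 and 0.1 m), for 0.2 s.
At the end, for the whole second after the job is handed in: All three stoppers lie inside the waste box under its lid; the flap is shut (below 0.06 rad); the scoop stands flat (tilt below 0.08 rad) and still on the bench pad, the centre of its tray no more than 100 mm (along the pad) and 70 mm (across) from the pad's centre (all of step 2 and value of joint flap below 0.06 rad and angle between scoop's own z axis and vertical below 0.08 rad and z of scoop in the frame of bench_pad between -0.001 and 0.006 m and x of scoop in the frame of bench_pad between -0.1 and 0.1 m and y of scoop in the frame of bench_pad between -0.07 and 0.07 m and linear speed of scoop below 0.02 m/s); the robot touches nothing.
It fails at once if the fingers push on the waste box or its flap (contact force between the fingers and waste_box above 1.5 N).
It fails at once if the matchbox, the small beaker or the dropper bottle is moved more than 20 mm (distance of any of matchbox, beaker_small, dropper from where it was at the start of the episode above 0.02 m).
It also fails if it takes over 56 s, if anything falls off the work surface, if the arm or the gripper's body presses on something with over 40 N, if the wrist force passes 120 N, or if a joint passes its speed limit or range.

### The arm

A 7-joint arm with a two-finger parallel gripper is mounted at the origin on a cart in front of the work surface, level with it; the furniture and walls round the work are solid. World frame = base frame: x ahead of the robot, y to its left, z up, the work surface at z = 0. Lengths are in m, angles in degrees, forces in N, time in s.
With the tool pointing down it reaches from about 0.35 to 0.9 m from the base axis. Payload 7.2 kg.
Tool frame: the origin (TCP) lies at the very end of the fingers, on their centre line; the grasp point (between the pads) lies 19 mm behind it (bot.hold_point_z is the distance from the TCP to the grasp point, in m); z points along the fingers, y is the line along which they close (so a half turn about z gives the same grasp; the last joint's range is limited). The gripper opens to 85 mm and grips with 20 to 120 N. Pads are 22 mm wide; open, the fingers measure 114 mm over their backs; the gripper's body (76 mm by 85 mm) begins 54 mm behind the grasp point. The pads swing forward as they close: fully open they stand 13 mm farther back than shut.
Start: joints at [-70.6, 23.554, -0.728, 91.456, 0.321, 64.991, -4.71], TCP at [0.247, 0.574, 0.231] pointing down, gripper open.
Joint ranges: [-169.25, 169.25], [-16.82, 113.86], [-84.01, 82.57], [7.8, 145.47], [-59.2, 239.2], [7.22, 106.19], [-163.78, 163.78]. Speed limits (degrees/s): [136.94, 136.94, 172.46, 172.46, 180, 180, 180].

### API

Orientations are given as [roll, pitch, yaw] about the fixed x, y, z axes, in that order (R = Rz(yaw) Ry(pitch) Rx(roll)).
In Python, from bench import bot gives the robot as it stands.
- The arm moves only by the tool pendant, called after "Emit:" in YAML: its name, and indented under it one key for each argument. Schema: {"type":"object","properties":{"offsets":{"type":"array","items":{"type":"array","items":{"type":"number"},"minItems":7,"maxItems":7},"minItems":1,"maxItems":10},"clamp_n":{"type":"number"},"only":{"type":"string"},"quiet":{"type":"boolean"},"lines":{"type":"string"}},"required":["offsets"],"additionalProperties":false}. offsets is a list of rows, 1 to 10 of them, each of 7 numbers: the finger opening in m, then dx, dy, dz in shares of the most that a row can go, 1 being 50 mm, then a rotation vector rx, ry, rz in degrees; each row shifts and turns the commanded pose from where the row before left it, along the tool's axes as they then stand; what a row does not reach is not made up. A row lasts 1/10 s, in which the tool goes at most 0.05 m and 8.59 degrees, less where a joint would pass 70% of its speed; a pose out of reach is approached as far as the arm can. The fingers move at their own pace and stop on an object; clamp_n is the grip in N (left out, the last holds). Time passes only in rows, so rows that do not move let the fingers close. The tool returns the time, the measured TCP pose, the force, the opening and the grip force at its end. only (a regular expression) keeps the lines of the reply that match it, lines (a string "A,B") keeps lines A to B, and quiet returns only ok. Input that does not fit is refused with a message, and nothing moves.
- bot.state(): the state, without advancing time (a new reading comes with each control period).
- bot.grab_frame(name): name is "scene" or "side" or "wrist"; returns a dict with "pixels" (400x640x3 uint8, red, green, blue), "K" (3x3 intrinsics, pixels), "dist_coeffs" ([k1, k2, p1, p2, k3] as OpenCV has them; the pictures are not rectified), "extrinsics" (4x4, takes a point from world to camera coordinates). Camera axes: x right, y down, z forward; pixel columns grow to the right and rows downward; lengths in m; the calibration is good to about 2 mm. A picture is of the moment at which its call begins. There is no depth.
- bot.sign_off(): hands the job in; it is judged then, once.
The state is a dict: "time_s": time; "q": joint angles; "qd": joint speeds; "tau": joint torques, N m; "eef_pos": TCP position; "eef_rot": TCP orientation; "contact_force": force on the tool from outside, world axes, zero at the start; "torque": the same for the moment, N m; "opening": finger opening in m; "finger_force": force on a finger pad.
Only numpy, scipy, OpenCV 4.12 (cv2) and the standard library are available. Lean on these libraries where they do the work, as an engineer would, in place of code of your own. Each camera call takes 0.05 s, during which the arm holds its last target. There are 200 camera calls.

## Working session

There is one attempt and no reset: what is moved stays moved. The work goes in short steps, Python scripts to look and compute and a tool call to move; the robot and the scene stay as the last step left them, time stands still between calls to the robot, and variables do not carry over. Pictures are saved under pics/ and viewed, at most 10 in all, crops included, and the job is handed in when it is done.

```bash
ls; mkdir -p pics; python3 - <<'E'
from bench import bot
import cv2,json
s=bot.state();print(s)
for n in ["scene","side","wrist"]:
    f=bot.grab_frame(n);cv2.imwrite(f"pics/{n}0.png",f["pixels"][:,:,::-1])
    print(n,f["K"],f["dist_coeffs"],f["extrinsics"])
E
```

```text
bench.py
pics
{'time_s': 0.0, 'q': array([-70.59926941,  23.60180961,  -0.72846728,  91.50581307,
         0.32050332,  64.99074326,  -4.70705886]), 'qd': array([ 0.04456342, -0.07273768, -0.02473351,  0.07962522,  0.03648478,
        0.04422504, -0.04360203]), 'tau': array([ 1.28015754e-04, -6.00617766e+01,  6.81791380e-01, -2.99403423e+01,
        1.37383348e-02,  1.06570651e-02, -1.71626561e-05]), 'eef_pos': array([0.2471314 , 0.57350259, 0.23042097]), 'eef_rot': array([-1.79903888e+02,  6.47753240e-03,  1.56695741e+02]), 'contact_force': array([ 0.60061151, -0.1607718 , -0.69931824]), 'torque': array([ 0.01864541, -0.00994418,  0.03714978]), 'finger_force': 0.0, 'opening': 0.08541109007731233}
scene [[488.29648874   0.         321.64406699]
 [  0.         488.29648874 199.01873879]
 [  0.           0.           1.        ]] [-0.0107595  0.         0.         0.         0.       ] [[ 0.88099934 -0.47309174  0.00493623 -0.44712599]
 [-0.31051978 -0.58606394 -0.74840265  0.35498276]
 [ 0.35695606  0.65780944 -0.66322628  1.13792746]
 [ 0.          0.          0.          1.        ]]
side [[404.85072421   0.         324.74289069]
 [  0.         404.85072421 189.57200656]
 [  0.           0.           1.        ]] [-0.01237252  0.          0.          0.          0.        ] [[-0.98585533 -0.16752478  0.0049706   0.5635487 ]
 [-0.10311811  0.58291929 -0.80596014  0.04992893]
 [ 0.13212084 -0.79507267 -0.59194893  1.03646912]
 [ 0.          0.          0.          1.        ]]
wrist [[338.32716012   0.         317.51959759]
 [  0.         338.32716012 207.91854825]
 [  0.           0.           1.        ]] [-0.01633039  0.          0.          0.          0.        ] [[ 0.39558131  0.9184271  -0.0026621  -0.62344942]
 [ 0.87825139 -0.37742586  0.29363959 -0.03804935]
 [ 0.26868181 -0.11849633 -0.9559125   0.37980291]
 [ 0.          0.          0.          1.        ]]
```

View pics/scene0.png

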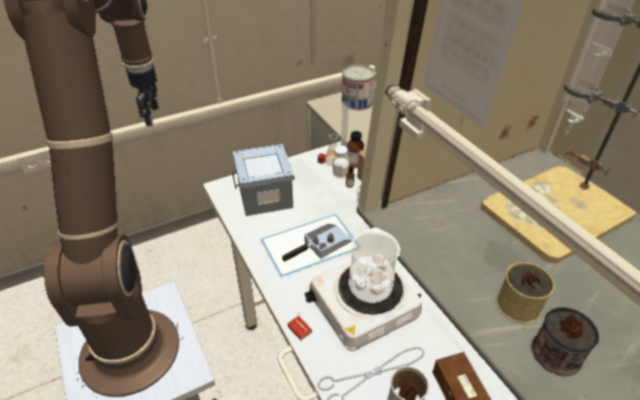

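View pics/side0.png

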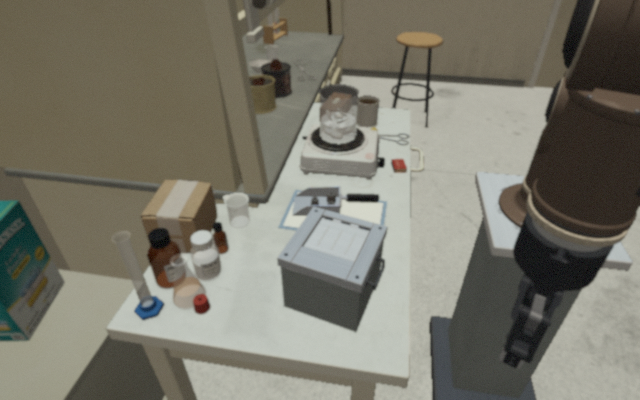

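The scene view shows the scoop (handle about (285–308, 257–247), tray to (345, 235)) on the pad, with the box at about (265, 180) and its card facing the pad. The side view shows the lid at about (335, 245) and the scoop at about (335, 200). I'll enlarge both.

```bash
python3 - <<'E'
import cv2
a=cv2.imread("pics/scene0.png")[140:280,225:365]; b=cv2.imread("pics/side0.png")[175:325,270:400]
cv2.imwrite("pics/sc.png",cv2.resize(a,None,fx=4,fy=4,interpolation=cv2.INTER_CUBIC))
cv2.imwrite("pics/sd.png",cv2.resize(b,None,fx=4,fy=4,interpolation=cv2.INTER_CUBIC))
E
```

```text
(no output)
```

View pics/sc.png

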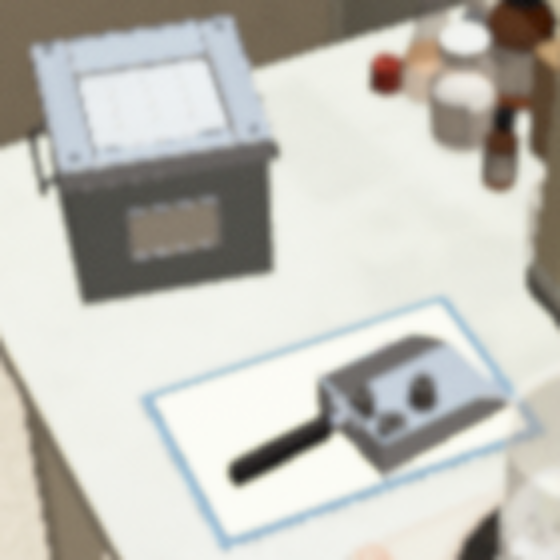

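View pics/sd.png

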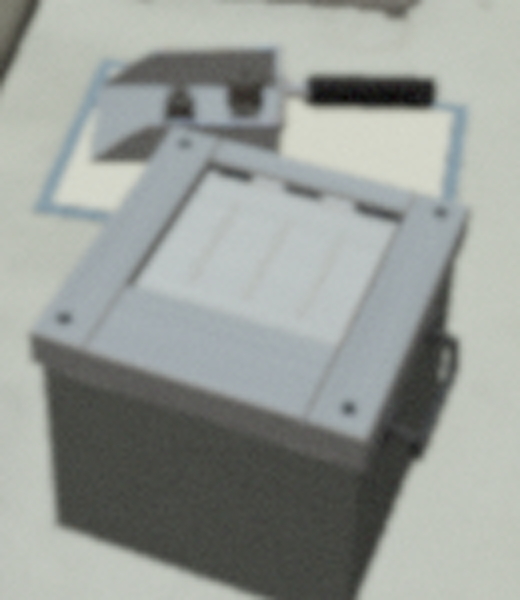

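The enlarged crops show the lid corners, lip corners, back-wall corners and handle ends clearly. I'll fit both poses from the two views, keeping z free as a height check.

```bash
cat > h.py <<'E'
from bench import bot
import cv2,numpy as np
from scipy.optimize import least_squares
from scipy.spatial.transform import Rotation as R
C={n:bot.grab_frame(n) for n in ["scene","side"]} if __name__!="x" else 0
OFF={"scene":(225,140),"side":(270,175)}
def proj(n,P):
    f=C[n];T=f["extrinsics"]
    return cv2.projectPoints(np.array(P,float).reshape(-1,1,3),cv2.Rodrigues(T[:3,:3])[0],T[:3,3],f["K"],np.array(f["dist_coeffs"]))[0][:,0]
def fit(obs,x0):  # obs: list (view, crop uv, body point mm)
    def r(p):
        e=[]
        M=R.from_euler('z',p[3]).as_matrix()
        for n,uv,b in obs:
            q=(np.array(uv)+.5)/4-.5+OFF[n]
            e+=list(proj(n,M@(np.array(b)/1000)+p[:3])[0]-q)
        return e
    s=least_squares(r,x0,loss='soft_l1');return s.x,np.array(r(s.x)).reshape(-1,2)
E
python3 - <<'E'
from h import *
box=[("scene",(32,48),(78,78,140)),("scene",(235,20),(78,-78,140)),("scene",(276,150),(-78,-78,140)),("scene",(57,172),(-78,78,140)),
("scene",(85,302),(-75,75,0)),("scene",(270,270),(-75,-75,0)),
("side",(178,130),(-78,-78,140)),("side",(468,212),(-78,78,140)),("side",(372,440),(78,78,140)),("side",(33,338),(78,-78,140)),("side",(60,525),(75,-75,0))]
sc=[("scene",(236,470),(-158,0,30)),("side",(435,93),(-158,0,30)),
("scene",(440,342),(60,40,2)),("scene",(508,402),(60,-40,2)),("scene",(322,380),(-60,40,36)),("scene",(380,442),(-60,-40,36)),("scene",(385,470),(-60,-40,0)),
("side",(108,84),(60,-40,2)),("side",(95,160),(60,40,2)),("side",(276,50),(-60,-40,36)),("side",(282,122),(-60,40,36))]
pad=[("scene",(148,398),(-125,80,2)),("scene",(443,298),(125,80,2)),("scene",(540,430),(125,-80,2)),("scene",(225,545),(-125,-80,2)),("side",(38,212),(125,80,2)),("side",(103,62),(125,-80,2)),("side",(467,105),(-125,-80,2))]
for nm,o,x0 in (("box",box,[.6,.7,0,1.5]),("scoop",sc,[.6,.4,0,0]),("pad",pad,[.6,.4,0,0])):
    p,e=fit(o,x0);print(nm,p[:3].round(4),np.degrees(p[3]).round(1));print(e.round(1).tolist())
E
```

```text
box [ 0.493   0.3533 -0.0034] 76.8
[[-0.6, 0.3], [-1.4, -0.1], [-0.9, -2.4], [0.1, 0.8], [-1.1, 3.1], [1.0, 2.5], [-0.5, -0.7], [1.5, -1.0], [-0.6, 0.7], [-0.8, -1.3], [-0.8, 1.9]]
scoop [0.5783 0.0909 0.0007] 8.9
[[-1.6, 2.1], [0.4, -0.2], [1.5, -0.9], [1.8, -0.3], [-2.1, -1.1], [0.5, 0.3], [-0.8, 2.1], [-2.6, 0.3], [-1.7, 0.7], [1.1, -1.1], [0.1, 0.1]]
pad [ 0.5277  0.1108 -0.0033] -1.8
[[-3.0, 0.0], [-0.1, -1.1], [1.7, 0.5], [-0.7, 2.2], [-1.6, 0.3], [-0.8, -0.7], [0.5, 0.1]]
```

```bash
cat > m.py <<'E'
from bench import bot
import numpy as np
from scipy.spatial.transform import Rotation as R
def rows(p,Rt,n,o=None,start=None):
    """identical rows x n taking the tool from start (default measured) to pose p,Rt"""
    if start is None:
        s=bot.state();start=(s["eef_pos"],R.from_euler('xyz',s["eef_rot"],degrees=True))
    p0,R0=start; r=(R0.inv()*Rt).as_rotvec()/n
    S=sum((R0*R.from_rotvec(k*r)).as_matrix() for k in range(n))
    d=np.linalg.solve(S,np.array(p)-p0)
    print(n,"x",[o]+d.round(4).tolist()+np.degrees(r).round(2).tolist(),"|d|",np.linalg.norm(d).round(4))
    return np.array(p),Rt
def scoopR(yaw,tilt=0): return R.from_euler('z',yaw,degrees=True)*R.from_euler('y',tilt,degrees=True)
def tool(po,Rs,grip=(-.105,0,.030),phi=25,h=None):
    """tool pose holding the scoop (origin po, rot Rs) at grip, fingers leaning phi forward"""
    h=bot.hold_point_z if h is None else h
    Rt=Rs*R.from_euler('x',180,degrees=True)*R.from_euler('y',phi,degrees=True)
    return po+Rs.apply(grip)+h*Rt.apply([0,0,1]),Rt
E
python3 - <<'E'
from m import *
print(bot.hold_point_z)
T=bot.grab_frame("wrist")["extrinsics"];c=-T[:3,:3].T@T[:3,3]
s=bot.state();R0=R.from_euler('xyz',s["eef_rot"],degrees=True);print("cam in tool",R0.inv().apply(c-s["eef_pos"]))
p,Rt=tool(np.array([.578,.091,.001]),scoopR(9));print(p)
# stage1: above at z .23 with rotation ; 
q=p-Rt.apply([0,0,.15]);print(q)
a=rows([.36,.30,.25],R.from_euler('xyz',[180,0,85],degrees=True),9,.085)
rows(q,Rt,10,.085,a)
E
```

```text
0.0187
cam in tool [ 0.07525966 -0.0003606  -0.14194119]
[0.48209839 0.07581068 0.01405204]
[0.41948612 0.06589387 0.14999821]
9 x [0.085, -0.0343, -0.0076, -0.0021, -0.0, 0.0, 7.97] |d| 0.0352
10 x [0.085, -0.0174, 0.0198, 0.0078, -1.66, 2.12, 7.47] |d| 0.0275
```

Units first: shifts go in shares of 50 mm. So -0.0343 m is -0.686, -0.0076 m is -0.152.

Emit:
pendant:
  offsets:
    - [0.085,-0.686,-0.152,-0.042,0,0,7.97]
    - [0.085,-0.686,-0.152,-0.042,0,0,7.97]
    - [0.085,-0.686,-0.152,-0.042,0,0,7.97]
    - [0.085,-0.686,-0.152,-0.042,0,0,7.97]
    - [0.085,-0.686,-0.152,-0.042,0,0,7.97]
    - [0.085,-0.686,-0.152,-0.042,0,0,7.97]
    - [0.085,-0.686,-0.152,-0.042,0,0,7.97]
    - [0.085,-0.686,-0.152,-0.042,0,0,7.97]
    - [0.085,-0.686,-0.152,-0.042,0,0,7.97]
    - [0.085,0,0,0,0,0,0]
  clamp_n: 40

```text
time_s: 1.3
eef_pos: [0.3599, 0.2956, 0.2506]
eef_rot: [-180.0, 0.0, 84.4]
contact_force: [0.6, 0.3, 0.6]
opening: 0.0851
finger_force: 0.0
```

```bash
python3 -c "
from m import *
p,Rt=tool(np.array([.578,.091,.001]),scoopR(9))
rows(p-Rt.apply([0,0,.15]),Rt,10,.085)"
```

```text
10 x [0.085, -0.0169, 0.0196, 0.008, -1.64, 2.13, 7.42] |d| 0.0271
```

To row units: 0.0196 m is 0.392, -0.0169 m is -0.338.

Emit:
pendant:
  offsets:
    - [0.085,-0.338,0.392,0.16,-1.64,2.13,7.42]
    - [0.085,-0.338,0.392,0.16,-1.64,2.13,7.42]
    - [0.085,-0.338,0.392,0.16,-1.64,2.13,7.42]
    - [0.085,-0.338,0.392,0.16,-1.64,2.13,7.42]
    - [0.085,-0.338,0.392,0.16,-1.64,2.13,7.42]
    - [0.085,-0.338,0.392,0.16,-1.64,2.13,7.42]
    - [0.085,-0.338,0.392,0.16,-1.64,2.13,7.42]
    - [0.085,-0.338,0.392,0.16,-1.64,2.13,7.42]
    - [0.085,-0.338,0.392,0.16,-1.64,2.13,7.42]
    - [0.085,-0.338,0.392,0.16,-1.64,2.13,7.42]

```text
time_s: 2.3
eef_pos: [0.4228, 0.0727, 0.1507]
eef_rot: [179.9, -24.9, 10.1]
contact_force: [-0.1, -1.2, -0.2]
opening: 0.085
finger_force: 0.0
```

Emit:
pendant:
  offsets:
    - [0.085,0,0,0,0,0,0]
    - [0.085,0,0,0,0,0,0]

```text
time_s: 2.5
eef_pos: [0.4234, 0.0735, 0.1512]
eef_rot: [179.7, -24.8, 10.6]
contact_force: [0.1, 0.6, -0.4]
opening: 0.0853
finger_force: 0.0
```

```bash
python3 - <<'E'
from bench import bot
import cv2,pickle
f=bot.grab_frame("wrist");pickle.dump(f,open("w1.pkl","wb"));cv2.imwrite("pics/w1.png",f["pixels"][:,:,::-1])
E
```

```text
(no output)
```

View pics/w1.png

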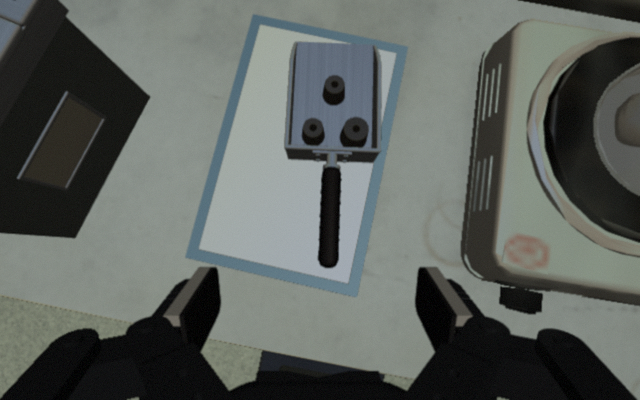

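The wrist view shows the handle running from (331, 165) to (328, 267), the lip along row 43 (x 297–377), the back wall top at about row 148, and the box's front-bottom corners at (150, 97) and (75, 238). I'll refit with this closer view included.

```bash
cat > fit2.py <<'E'
from h import *
import pickle
C["wrist"]=pickle.load(open("w1.pkl","rb"))
def fit2(obs,x0,w=dict(scene=1,side=1,wrist=1)):
    def r(p,ww=True):
        e=[];M=R.from_euler('z',p[3]).as_matrix()
        for n,uv,b in obs:
            q=np.array(uv) if n=="wrist" else (np.array(uv)+.5)/4-.5+OFF[n]
            e+=list((w[n] if ww else 1)*(proj(n,M@(np.array(b)/1000)+p[:3])[0]-q))
        return e
    s=least_squares(r,x0,loss='soft_l1');return s.x,np.array(r(s.x,False)).reshape(-1,2)
E
python3 - <<'E'
from fit2 import *
box=[("scene",(32,48),(78,78,140)),("scene",(235,20),(78,-78,140)),("scene",(276,150),(-78,-78,140)),("scene",(57,172),(-78,78,140)),
("scene",(85,302),(-75,75,0)),("scene",(270,270),(-75,-75,0)),
("side",(178,130),(-78,-78,140)),("side",(468,212),(-78,78,140)),("side",(372,440),(78,78,140)),("side",(33,338),(78,-78,140)),("side",(60,525),(75,-75,0)),
("wrist",(150,97),(-75,-75,0)),("wrist",(75,238),(-75,75,0))]
scw=[("wrist",(328,267),(-158,0,30)),("wrist",(297,43),(60,40,2)),("wrist",(377,45),(60,-40,2)),("wrist",(286,149),(-60,40,36)),("wrist",(380,150),(-60,-40,36)),("wrist",(288,159),(-60,40,0)),("wrist",(378,161),(-60,-40,0)),("wrist",(331,165),(-74,0,35))]
sc=scw+[("scene",(236,470),(-158,0,30)),("side",(435,93),(-158,0,30)),
("scene",(440,342),(60,40,2)),("scene",(508,402),(60,-40,2)),("scene",(322,380),(-60,40,36)),("scene",(380,442),(-60,-40,36)),("scene",(385,470),(-60,-40,0)),
("side",(108,84),(60,-40,2)),("side",(95,160),(60,40,2)),("side",(276,50),(-60,-40,36)),("side",(282,122),(-60,40,36))]
pw=[("wrist",(187,257),(-125,80,2)),("wrist",(253,15),(125,80,2)),("wrist",(407,47),(125,-80,2)),("wrist",(357,296),(-125,-80,2))]
pad=pw+[("scene",(148,398),(-125,80,2)),("scene",(443,298),(125,80,2)),("scene",(225,545),(-125,-80,2)),("side",(38,212),(125,80,2)),("side",(103,62),(125,-80,2)),("side",(467,105),(-125,-80,2))]
for nm,o,x0 in (("box",box,[.5,.36,0,1.3]),("scoop_w",scw,[.57,.09,0,.15]),("scoop",sc,[.57,.09,0,.15]),("pad_w",pw,[.53,.1,0,0]),("pad",pad,[.53,.1,0,0])):
    p,e=fit2(o,x0);print(nm,p[:3].round(4),np.degrees(p[3]).round(1));print(e.round(1).tolist())
E
```

```text
box [ 0.4938  0.3538 -0.0026] 76.9
[[-0.5, 0.0], [-1.4, -0.5], [-0.7, -2.9], [0.3, 0.4], [-0.9, 2.7], [1.2, 2.1], [-1.1, -0.8], [1.1, -1.3], [-0.9, 0.5], [-1.3, -1.3], [-1.2, 1.9], [-0.5, 0.9], [0.4, 0.1]]
scoop_w [ 0.5788  0.0852 -0.0006] 7.8
[[0.0, -0.5], [-0.9, -1.6], [-0.6, 0.2], [-0.1, -2.1], [0.5, 1.4], [1.2, -0.2], [-4.7, 1.8], [1.5, 0.6]]
scoop [ 0.5788  0.0858 -0.0006] 8.1
[[0.1, -0.5], [-1.9, -1.5], [-1.5, -0.1], [-0.6, -1.9], [0.1, 1.1], [0.7, -0.1], [-5.1, 1.5], [1.1, 0.5], [-1.1, 3.2], [0.4, -0.5], [2.8, 0.5], [2.8, 1.3], [-1.1, 0.1], [1.2, 1.6], [-0.1, 3.4], [-2.1, -0.7], [-1.6, -0.4], [1.4, -1.7], [0.0, -0.6]]
pad_w [ 0.5281  0.1071 -0.0045] -2.0
[[-0.3, -0.0], [-0.0, 0.1], [0.1, 0.1], [0.2, -0.2]]
pad [ 0.5282  0.1072 -0.0047] -2.0
[[-0.3, -0.1], [-0.2, 0.2], [-0.1, 0.1], [0.1, -0.3], [-2.3, 0.9], [0.7, -0.0], [-0.2, 3.3], [-1.4, -0.5], [-0.4, -1.2], [0.4, -0.2]]
```

```bash
python3 -c "
from m import *
p,Rt=tool(np.array([.579,.0855,.002]),scoopR(8))
print(p);a=rows(p-Rt.apply([0,0,.05]),Rt,4,.06);rows(p,Rt,3,.06,a)"
```

```text
[0.4828479  0.0719867  0.01505204]
4 x [0.06, -0.0014, 0.0028, 0.0246, -0.21, 0.03, 0.59] |d| 0.0248
3 x [0.06, 0.0, 0.0, 0.0167, 0.0, 0.0, 0.0] |d| 0.0167
```

Emit:
pendant:
  offsets:
    - [0.06,-0.028,0.056,0.492,-0.21,0.03,0.59]
    - [0.06,-0.028,0.056,0.492,-0.21,0.03,0.59]
    - [0.06,-0.028,0.056,0.492,-0.21,0.03,0.59]
    - [0.06,-0.028,0.056,0.492,-0.21,0.03,0.59]
    - [0.06,0,0,0.334,0,0,0]
    - [0.06,0,0,0.334,0,0,0]
    - [0.06,0,0,0.334,0,0,0]
    - [0.06,0,0,0,0,0,0]
    - [0.06,0,0,0,0,0,0]
  clamp_n: 60

```text
time_s: 3.55
eef_pos: [0.4682, 0.0606, 0.0752]
eef_rot: [177.6, -23.8, 9.6]
contact_force: [0.6, 0.7, 0.4]
opening: 0.06
finger_force: 0.0
```

```bash
python3 - <<'E'
from m import *
import cv2
rows(*tool(np.array([.579,.0855,.002]),scoopR(8)),1,.06)
f=bot.grab_frame("wrist");cv2.imwrite("pics/w2.png",f["pixels"][:,:,::-1])
E
```

```text
1 x [0.06, -0.0093, -0.0114, 0.0612, 1.75, 1.18, 1.47] |d| 0.0629
```

View pics/w2.png

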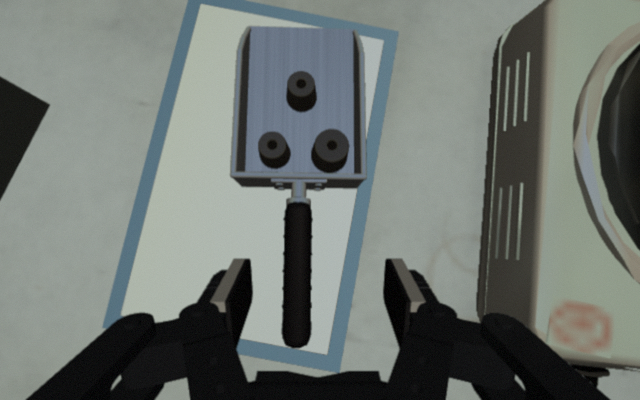

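The wrist view shows the handle at x ≈ 297, between the fingers at about (240, 300) and (400, 290), but the arm stopped 60 mm short. I'll check the joints.

```bash
python3 -c "
from m import *
s=bot.state();print(s['q'].round(1),s['eef_pos'],s['eef_rot'])"
```

```text
[ -13.2   14.    -4.7  139.9   66.8    7.3 -163.7] [0.46793707 0.06061164 0.07529834] [177.60163471 -23.80343803   9.58466223]
```

```bash
python3 -c "
from m import *
p,Rt=tool(np.array([.579,.0855,.002]),scoopR(8),phi=0)
print(p);a=rows(p-Rt.apply([0,0,.15]),Rt,8,.06)"
```

```text
[0.47502185 0.07088682 0.0133    ]
8 x [0.06, 0.0036, -0.0009, -0.0106, 0.25, -2.98, 0.13] |d| 0.0112
```

To row units: -0.0106 m is -0.212, 0.0036 m is 0.072.

Emit:
pendant:
  offsets:
    - [0.06,0.072,-0.018,-0.212,0.25,-2.98,0.13]
    - [0.06,0.072,-0.018,-0.212,0.25,-2.98,0.13]
    - [0.06,0.072,-0.018,-0.212,0.25,-2.98,0.13]
    - [0.06,0.072,-0.018,-0.212,0.25,-2.98,0.13]
    - [0.06,0.072,-0.018,-0.212,0.25,-2.98,0.13]
    - [0.06,0.072,-0.018,-0.212,0.25,-2.98,0.13]
    - [0.06,0.072,-0.018,-0.212,0.25,-2.98,0.13]
    - [0.06,0.072,-0.018,-0.212,0.25,-2.98,0.13]
    - [0.06,0,0,0,0,0,0]

```text
time_s: 4.5
eef_pos: [0.4781, 0.0666, 0.1569]
eef_rot: [179.1, -3.1, 7.7]
contact_force: [0.2, 0.8, -0.9]
opening: 0.0603
finger_force: 0.0
```

```bash
python3 -c "
from m import *
print(bot.state()['q'].round(1))
p,Rt=tool(np.array([.579,.0855,.002]),scoopR(8),phi=0)
a=rows(p-Rt.apply([0,0,.06]),Rt,5,.06);rows(p,Rt,4,.06,a)"
```

```text
[  13.9   16.2  -33.4  116.3   13.9   48.1 -109.6]
5 x [0.06, -0.001, -0.0011, 0.0167, 0.19, -0.61, -0.06] |d| 0.0168
4 x [0.06, -0.0, 0.0, 0.015, 0.0, 0.0, 0.0] |d| 0.015
```

To row units: 0.0167 m is 0.334, -0.0011 m is -0.022.

Emit:
pendant:
  offsets:
    - [0.06,-0.02,-0.022,0.334,0.19,-0.61,-0.06]
    - [0.06,-0.02,-0.022,0.334,0.19,-0.61,-0.06]
    - [0.06,-0.02,-0.022,0.334,0.19,-0.61,-0.06]
    - [0.06,-0.02,-0.022,0.334,0.19,-0.61,-0.06]
    - [0.06,-0.02,-0.022,0.334,0.19,-0.61,-0.06]
    - [0.06,0,0,0,0,0,0]

```text
time_s: 5.1
eef_pos: [0.4707, 0.0698, 0.0695]
eef_rot: [180.0, 0.3, 8.1]
contact_force: [-0.6, -0.7, 0.1]
opening: 0.0602
finger_force: 0.0
```

```bash
python3 - <<'E'
from m import *
import cv2,pickle
print(bot.state()['q'].round(1))
rows(*tool(np.array([.579,.0855,.002]),scoopR(8),phi=0),4,.06)
f=bot.grab_frame("wrist");pickle.dump(f,open("w1.pkl","wb"));cv2.imwrite("pics/w3.png",f["pixels"][:,:,::-1])
E
```

```text
[  10.5   25.2  -30.5  118.9   19.1   41.  -114.2]
4 x [0.06, 0.0011, -0.0001, 0.0141, 0.01, 0.08, 0.02] |d| 0.0141
```

View pics/w3.png

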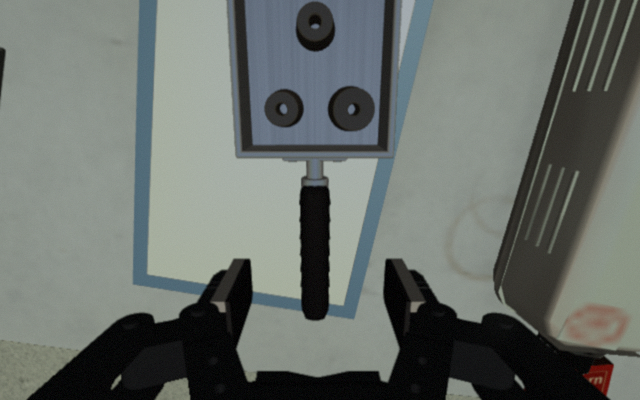

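The handle is upright in the picture at x ≈ 315, midway between the fingers and aligned. I'll descend and grip.

Emit:
pendant:
  offsets:
    - [0.06,0.022,-0.002,0.282,0.01,0.08,0.02]
    - [0.06,0.022,-0.002,0.282,0.01,0.08,0.02]
    - [0.06,0.022,-0.002,0.282,0.01,0.08,0.02]
    - [0.06,0.022,-0.002,0.282,0.01,0.08,0.02]
    - [0.06,0,0,0,0,0,0]
    - [0.0,0,0,0,0,0,0]
    - [0.0,0,0,0,0,0,0]
    - [0.0,0,0,0,0,0,0]
    - [0.0,0,0,0,0,0,0]
    - [0.0,0,0,0,0,0,0]
  clamp_n: 80

```text
time_s: 6.15
eef_pos: [0.4779, 0.0711, 0.016]
eef_rot: [-180.0, -0.3, 7.9]
contact_force: [-2.0, -1.3, 7.4]
opening: 0.0147
finger_force: 78.1
```

Emit:
pendant:
  offsets:
    - [0.0,0,0,0,0,0,0]
    - [0.0,0,0,0,0,0,0]
    - [0.0,0,0,-0.2,0,0,0]
    - [0.0,0,0,-0.4,0,0,0]
    - [0.0,0,0,-0.6,0,0,0]
    - [0.0,0,0,-0.6,0,0,0]
    - [0.0,0,0,-0.6,0,0,0]
    - [0.0,0,0,-0.4,0,0,0]
    - [0.0,0,0,0,0,0,0]
  clamp_n: 80

```text
time_s: 7.05
eef_pos: [0.4782, 0.071, 0.1581]
eef_rot: [180.0, -0.4, 7.9]
contact_force: [1.1, -0.8, -2.5]
opening: 0.0142
finger_force: 78.1
```

```bash
python3 -c "
from m import *
print(bot.state()['q'].round(1))"
```

```text
[  14.6   17.9  -34.3  114.    12.9   51.3 -108.6]
```

```bash
cat > plan.py <<'E'
from m import *
BOX=np.array([.494,.354,0]);YB=76.9;G=(-.102,0,.0327)
def pose(th,s,d,G=G):
    u=np.array([np.cos(th:=np.radians(th)),0,-np.sin(th)]);n=np.array([np.sin(th),0,np.cos(th)])
    o=np.array([-.058,0,.134])+u*(s-.06)+n*d
    Rs=scoopR(YB,np.degrees(th))
    return tool(BOX+R.from_euler('z',YB,degrees=True).apply(o),Rs,G,0)
E
python3 -c "
from plan import *
Rb=R.from_euler('z',YB,degrees=True)
a=rows(*tool(BOX+Rb.apply([-.16,0,.22]),scoopR(YB),G,0),20,0)
b=rows(*pose(12,.05,.05),8,0,a);print(b[0])
c=rows(*pose(20,.06,.04),4,0,b);print(c[0])
for t in (45,50): print(pose(t,.06,.01)[0])"
```

```text
20 x [0, -0.0008, -0.0026, -0.0038, 0.01, -0.02, -3.45] |d| 0.0047
8 x [0, 0.0136, 0.0, 0.0005, 0.0, -1.5, -0.0] |d| 0.0136
[0.4590399  0.20376792 0.21988756]
4 x [0, 0.0046, -0.0, -0.0012, 0.0, -2.0, -0.0] |d| 0.0047
[0.46331605 0.22214356 0.21962946]
[0.46835342 0.2437904  0.22309545]
[0.47016098 0.25155792 0.22756344]
```

To row units: -0.0038 m is -0.076, -0.0026 m is -0.052.

Emit:
pendant:
  offsets:
    - [0,-0.016,-0.052,-0.076,0,0,-2]
    - [0,-0.016,-0.052,-0.076,0,0,-3.4]
    - [0,-0.016,-0.052,-0.076,0,0,-3.6]
    - [0,-0.016,-0.052,-0.076,0,0,-3.6]
    - [0,-0.016,-0.052,-0.076,0,0,-3.6]
    - [0,-0.016,-0.052,-0.076,0,0,-3.6]
    - [0,-0.016,-0.052,-0.076,0,0,-3.6]
    - [0,-0.016,-0.052,-0.076,0,0,-3.6]
    - [0,-0.016,-0.052,-0.076,0,0,-3.6]
    - [0,-0.016,-0.052,-0.076,0,0,-3.6]

```text
time_s: 8.05
eef_pos: [0.4587, 0.0911, 0.1921]
eef_rot: [180.0, -0.0, 42.3]
contact_force: [0.3, -0.6, -1.6]
opening: 0.0148
finger_force: 78.1
```

Emit:
pendant:
  offsets:
    - [0,-0.016,-0.052,-0.076,0,0,-3.6]
    - [0,-0.016,-0.052,-0.076,0,0,-3.6]
    - [0,-0.016,-0.052,-0.076,0,0,-3.6]
    - [0,-0.016,-0.052,-0.076,0,0,-3.6]
    - [0,-0.016,-0.052,-0.076,0,0,-3.6]
    - [0,-0.016,-0.052,-0.076,0,0,-3.6]
    - [0,-0.016,-0.052,-0.076,0,0,-3.6]
    - [0,-0.016,-0.052,-0.076,0,0,-3.4]
    - [0,-0.016,-0.052,-0.076,0,0,-2]
    - [0,0,0,0,0,0,0]

```text
time_s: 9.05
eef_pos: [0.4357, 0.0979, 0.2266]
eef_rot: [179.9, -0.0, 72.8]
contact_force: [-0.5, -0.0, -2.3]
opening: 0.0145
finger_force: 78.1
```

```bash
python3 - <<'E'
from plan import *
print(bot.state()['q'].round(1))
b=rows(*pose(12,.05,.05),8,0)
E
```

```text
[ 25.9  11.6 -50.  112.9  10.3  59.8 -46. ]
8 x [0, 0.0136, -0.0007, -0.0004, -0.04, -1.5, -0.52] |d| 0.0136
```

To row units: 0.0136 m is 0.272, -0.0007 m is -0.014.

Emit:
pendant:
  offsets:
    - [0,0.272,-0.014,-0.008,-0.04,-1.5,-0.52]
    - [0,0.272,-0.014,-0.008,-0.04,-1.5,-0.52]
    - [0,0.272,-0.014,-0.008,-0.04,-1.5,-0.52]
    - [0,0.272,-0.014,-0.008,-0.04,-1.5,-0.52]
    - [0,0.272,-0.014,-0.008,-0.04,-1.5,-0.52]
    - [0,0.272,-0.014,-0.008,-0.04,-1.5,-0.52]
    - [0,0.272,-0.014,-0.008,-0.04,-1.5,-0.52]
    - [0,0.272,-0.014,-0.008,-0.04,-1.5,-0.52]
    - [0,0,0,0,0,0,0]
    - [0,0,0,0,0,0,0]

```text
time_s: 10.05
eef_pos: [0.4595, 0.2041, 0.2196]
eef_rot: [-180.0, 12.0, 76.9]
contact_force: [-0.1, -1.2, -2.7]
opening: 0.0145
finger_force: 78.1
```

```bash
python3 - <<'E'
from plan import *
import cv2,pickle
print(bot.state()['q'].round(1))
rows(*pose(20,.06,.04),4,0)
F={n:bot.grab_frame(n) for n in ("scene","side","wrist")};pickle.dump(F,open("F.pkl","wb"))
a=cv2.resize(F["scene"]["pixels"][100:280,200:400],(400,360),interpolation=cv2.INTER_CUBIC)
b=cv2.resize(F["side"]["pixels"][150:330,240:440],(400,360),interpolation=cv2.INTER_CUBIC)
c=F["wrist"]["pixels"][20:260,0:400] if 0 else cv2.resize(F["wrist"]["pixels"],(384,240))
import numpy as np
o=np.zeros((600,800,3),np.uint8);o[:360,:400]=a;o[:360,400:]=b;o[360:,:384]=c
cv2.imwrite("pics/b.png",o[:,:,::-1])
E
```

```text
[  1.8  24.5 -48.2 101.   25.1  74.6 -67.9]
4 x [0, 0.0045, -0.0001, -0.0012, -0.01, -2.01, 0.0] |d| 0.0046
```

View pics/b.png

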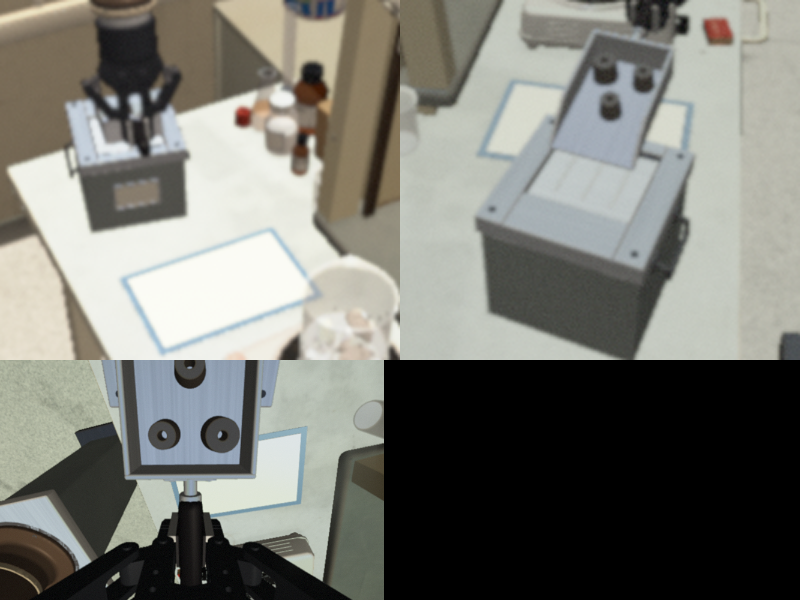

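The side view shows the lip over the flap's front half, with its corners at about (555, 152) and (635, 166) in the montage. All three stoppers stand, and the wrist view shows the lid rim even on both sides of the scoop. I'll check against predicted projections.

```bash
python3 - <<'E'
from plan import *
import cv2,pickle
F=pickle.load(open("F.pkl","rb"))
def P(n,p):
    f=F[n];T=f["extrinsics"];return cv2.projectPoints(np.array(p,float).reshape(-1,1,3),cv2.Rodrigues(T[:3,:3])[0],T[:3,3],f["K"],np.array(f["dist_coeffs"]))[0][:,0]
s=bot.state();Rt=R.from_euler('xyz',s["eef_rot"],degrees=True)
Rs=Rt*R.from_euler('x',180,degrees=True);o=s["eef_pos"]-.0187*Rt.apply([0,0,1])-Rs.apply(G)
Rb=R.from_euler('z',YB,degrees=True)
sp=lambda q:o+Rs.apply(np.array(q)/1000)
bp=lambda q:BOX+Rb.apply(np.array(q)/1000)
m=lambda p:(((p-[240,150]+.5)*2-.5)+[400,0]).round(0).tolist()
print("side lip L/R",m(P("side",[sp((60,-40,2)),sp((60,40,2)),sp((-60,-40,36)),sp((-60,40,36))])))
print("side opening",m(P("side",[bp((34,-51,140)),bp((34,51,140)),bp((-61,51,140)),bp((-78,78,140)),bp((78,78,140)),bp((78,-78,140))])))
w=lambda p:(p*.6+[0,360]).round(0).tolist()
print("wrist rim",w(P("wrist",[bp((-78,78,140)),bp((-78,-78,140)),sp((-60,40,36)),sp((-60,-40,36))])))
E
```

```text
side lip L/R [[547.0, 141.0], [631.0, 165.0], [594.0, 26.0], [674.0, 44.0]]
side opening [[523.0, 190.0], [630.0, 222.0], [663.0, 155.0], [696.0, 151.0], [644.0, 269.0], [473.0, 214.0]]
wrist rim [[107.0, 404.0], [272.0, 404.0], [126.0, 478.0], [257.0, 478.0]]
```

```bash
python3 - <<'E'
from plan import *
a=rows(*pose(20,.06,.04),4,0)
a=rows(*pose(20,.06,.012),4,0,a)
a=rows(*pose(34,.06,.011),7,0,a)
a=rows(*pose(48,.06,.010),7,0,a)
E
```

```text
4 x [0, 0.0047, -0.0003, -0.0011, 0.01, -2.01, -0.03] |d| 0.0049
4 x [0, -0.0, -0.0, 0.007, 0.0, 0.0, 0.0] |d| 0.007
7 x [0, 0.0009, 0.0, -0.0034, -0.0, -2.0, -0.0] |d| 0.0035
7 x [0, 0.0009, 0.0, -0.0034, 0.0, -2.0, -0.0] |d| 0.0035
```

To row units: 0.007 m is 0.14, 0.0047 m is 0.094.

Emit:
pendant:
  offsets:
    - [0,0.094,-0.006,-0.022,0,-2,0]
    - [0,0.094,-0.006,-0.022,0,-2,0]
    - [0,0.094,-0.006,-0.022,0,-2,0]
    - [0,0.094,-0.006,-0.022,0,-2,0]
    - [0,0,0,0.14,0,0,0]
    - [0,0,0,0.14,0,0,0]
    - [0,0,0,0.14,0,0,0]
    - [0,0,0,0.14,0,0,0]
    - [0,0,0,0,0,0,0]

```text
time_s: 11.1
eef_pos: [0.4609, 0.2126, 0.1929]
eef_rot: [180.0, 20.0, 76.8]
contact_force: [-0.2, -0.6, -1.3]
opening: 0.0147
finger_force: 78.3
```

```bash
python3 - <<'E'
from plan import *
print(bot.state()['q'].round(1))
a=rows(*pose(20,.06,.012),1,0)
E
```

```text
[ -6.1  30.3 -45.2  98.3  30.1  80.7 -74.3]
1 x [0, 0.0001, 0.0002, -0.0004, -0.01, -0.03, -0.08] |d| 0.0005
```

Units first: shifts go in shares of 50 mm. So -0.0034 m is -0.068, 0.0009 m is 0.018.

Emit:
pendant:
  offsets:
    - [0,0.018,0,-0.068,0,-2,0]
    - [0,0.018,0,-0.068,0,-2,0]
    - [0,0.018,0,-0.068,0,-2,0]
    - [0,0.018,0,-0.068,0,-2,0]
    - [0,0.018,0,-0.068,0,-2,0]
    - [0,0.018,0,-0.068,0,-2,0]
    - [0,0.018,0,-0.068,0,-2,0]
    - [0,0,0,0,0,0,0]

```text
time_s: 11.9
eef_pos: [0.4646, 0.2303, 0.212]
eef_rot: [180.0, 33.9, 76.9]
contact_force: [1.2, -0.4, -1.8]
opening: 0.0148
finger_force: 78.4
```

```bash
python3 - <<'E'
from plan import *
print(bot.state()['q'].round(1))
a=rows(*pose(48,.06,.010),7,0)
E
```

```text
[-17.   37.2 -41.1  88.9  33.5  97.1 -78.3]
7 x [0, 0.0008, 0.0001, -0.0032, 0.01, -2.01, 0.0] |d| 0.0033
```

To row units: -0.0034 m is -0.068, 0.0009 m is 0.018.

Emit:
pendant:
  offsets:
    - [0,0.018,0,-0.068,0,-2,0]
    - [0,0.018,0,-0.068,0,-2,0]
    - [0,0.018,0,-0.068,0,-2,0]
    - [0,0.018,0,-0.068,0,-2,0]
    - [0,0,0,0,0,0,0]
    - [0,0,0,0,0,0,0]
    - [0,0,0,0,0,0,0]

```text
time_s: 12.6
eef_pos: [0.4672, 0.2402, 0.2211]
eef_rot: [179.9, 41.8, 76.8]
contact_force: [0.5, 1.9, -0.6]
opening: 0.0146
finger_force: 78.6
```

```bash
python3 - <<'E'
from plan import *
import cv2
print(bot.state()['q'].round(1))
a=rows(*pose(48,.06,.010),4,0)
f=bot.grab_frame("side")["pixels"][140:280,280:420];g=bot.grab_frame("wrist")["pixels"]
o=np.zeros((420,760,3),np.uint8);o[:350,:350]=cv2.resize(f,(350,350),interpolation=cv2.INTER_CUBIC);o[:250,360:]=cv2.resize(g,(400,250))
cv2.imwrite("pics/d.png",o[:,:,::-1])
E
```

```text
[-23.8  40.5 -35.7  83.8  33.8 104.7 -78.2]
4 x [0, 0.0007, 0.0001, -0.0023, 0.01, -1.55, -0.01] |d| 0.0024
```

View pics/d.png

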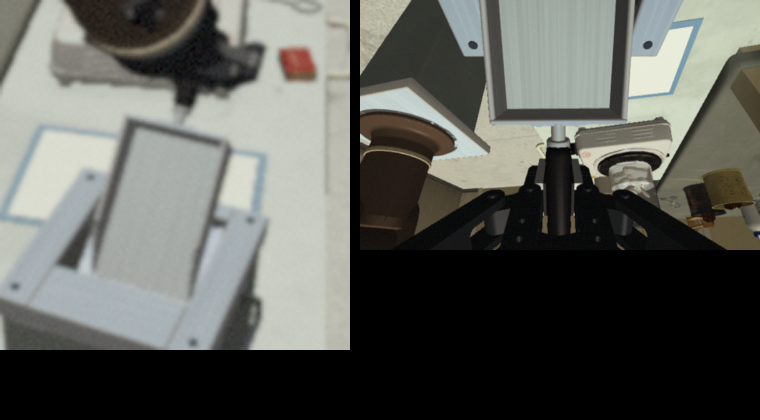

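The scoop is empty: bare floor in both the side and wrist views. I'll advance the lip 20 mm along the incline so any stopper resting on the chute is pushed off, then draw back.

To row units: 0.005 m is 0.1, 0.0007 m is 0.014.

Emit:
pendant:
  offsets:
    - [0,0.1,0,0.014,0,0,0]
    - [0,0.1,0,0.014,0,0,0]
    - [0,0.1,0,0.014,0,0,0]
    - [0,0.1,0,0.014,0,0,0]
    - [0,0,0,0,0,0,0]
    - [0,0,0,0,0,0,0]

```text
time_s: 13.3
eef_pos: [0.47, 0.2534, 0.2051]
eef_rot: [180.0, 41.9, 76.9]
contact_force: [-0.3, 1.0, -0.3]
opening: 0.0147
finger_force: 78.5
```

Emit:
pendant:
  offsets:
    - [0,-0.2,0,-0.01,0,0,0]
    - [0,-0.2,0,-0.01,0,0,0]
    - [0,-0.2,0,-0.01,0,0,0]
    - [0,-0.2,0,-0.01,0,0,0]
    - [0,-0.2,0,-0.01,0,0,0]
    - [0,-0.2,0,-0.01,0,0,0]
    - [0,-0.2,0,-0.01,0,0,0]
    - [0,-0.2,0,-0.02,0,0,0]
    - [0,-0.2,0,-0.02,0,0,0]
    - [0,-0.2,0,-0.02,0,0,0]

```text
time_s: 14.3
eef_pos: [0.4539, 0.1839, 0.2777]
eef_rot: [180.0, 42.0, 76.9]
contact_force: [0.3, -0.4, -1.0]
opening: 0.0149
finger_force: 78.3
```

```bash
python3 - <<'E'
from plan import *
print(bot.state()['q'].round(1))
Rb=R.from_euler('z',YB,degrees=True)
a=rows(*tool(BOX+Rb.apply([-.16,0,.22]),scoopR(YB),G,0),12,0)
# place: pad centre-ish, yaw 5, above then down
b=rows(*tool(np.array([.575,.095,.15]),scoopR(8),G,0),15,0,a)
E
```

```text
[-21.2  32.3 -33.   88.3  31.6 105.  -72.4]
12 x [0, -0.0054, 0.0, 0.0063, 0.0, 3.5, -0.0] |d| 0.0083
15 x [0, 0.0011, 0.0029, 0.0047, 0.0, -0.0, 4.59] |d| 0.0056
```

To row units: 0.0063 m is 0.126, -0.0054 m is -0.108.

Emit:
pendant:
  offsets:
    - [0,-0.108,0,0.126,0,3.5,0]
    - [0,-0.108,0,0.126,0,3.5,0]
    - [0,-0.108,0,0.126,0,3.5,0]
    - [0,-0.108,0,0.126,0,3.5,0]
    - [0,-0.108,0,0.126,0,3.5,0]
    - [0,-0.108,0,0.126,0,3.5,0]
    - [0,-0.108,0,0.126,0,3.5,0]
    - [0,-0.108,0,0.126,0,3.5,0]
    - [0,-0.108,0,0.126,0,3.5,0]
    - [0,-0.108,0,0.126,0,3.5,0]

```text
time_s: 15.3
eef_pos: [0.4367, 0.1108, 0.2452]
eef_rot: [179.9, 6.8, 76.9]
contact_force: [-0.2, 0.8, -1.8]
opening: 0.0145
finger_force: 78.2
```

Emit:
pendant:
  offsets:
    - [0,-0.108,0,0.126,0,3.5,0]
    - [0,-0.108,0,0.126,0,3.5,0]
    - [0,0.022,0.058,0.094,0,0,4.6]
    - [0,0.022,0.058,0.094,0,0,4.6]
    - [0,0.022,0.058,0.094,0,0,4.6]
    - [0,0.022,0.058,0.094,0,0,4.6]
    - [0,0.022,0.058,0.094,0,0,4.6]
    - [0,0.022,0.058,0.094,0,0,4.6]
    - [0,0.022,0.058,0.094,0,0,4.6]

```text
time_s: 16.2
eef_pos: [0.4553, 0.0972, 0.2005]
eef_rot: [180.0, -0.0, 44.5]
contact_force: [0.1, 0.6, -2.2]
opening: 0.0146
finger_force: 78.3
```

Emit:
pendant:
  offsets:
    - [0,0.022,0.058,0.094,0,0,4.6]
    - [0,0.022,0.058,0.094,0,0,4.6]
    - [0,0.022,0.058,0.094,0,0,4.6]
    - [0,0.022,0.058,0.094,0,0,4.6]
    - [0,0.022,0.058,0.094,0,0,4.6]
    - [0,0.022,0.058,0.094,0,0,4.6]
    - [0,0.022,0.058,0.094,0,0,4.6]
    - [0,0.022,0.058,0.094,0,0,4.6]
    - [0,0,0,0,0,0,0]

```text
time_s: 17.1
eef_pos: [0.4736, 0.0811, 0.1625]
eef_rot: [-180.0, 0.0, 7.8]
contact_force: [-0.2, -0.2, -2.6]
opening: 0.0146
finger_force: 78.2
```

```bash
python3 - <<'E'
from plan import *
import cv2
print(bot.state()['q'].round(1))
a=rows(*tool(np.array([.57,.095,.05]),scoopR(8),G,0),6,0)
b=rows(*tool(np.array([.57,.095,.002]),scoopR(8),G,0),5,0,a)
i=cv2.imread("pics/side0.png").astype(int);n=bot.grab_frame("side")["pixels"][:,:,::-1].astype(int)
d=abs(i-n).max(2)[205:290,280:390]; print("side lid diff max/mean",d.max(),d.mean().round(1),(d>40).sum())
E
```

```text
[   5.2   15.9  -24.3  114.2    8.3   51.5 -105.7]
6 x [0, -0.0008, -0.0001, 0.0164, -0.0, 0.01, -0.03] |d| 0.0164
5 x [0, 0.0, -0.0, 0.0096, 0.0, 0.0, 0.0] |d| 0.0096
side lid diff max/mean 128 5.3 340
```

To row units: 0.0164 m is 0.328, 0.0096 m is 0.192.

Emit:
pendant:
  offsets:
    - [0,-0.016,-0.002,0.328,0,0,0]
    - [0,-0.016,-0.002,0.328,0,0,0]
    - [0,-0.016,-0.002,0.328,0,0,0]
    - [0,-0.016,-0.002,0.328,0,0,0]
    - [0,-0.016,-0.002,0.328,0,0,0]
    - [0,-0.016,-0.002,0.328,0,0,0]
    - [0,0,0,0.192,0,0,0]
    - [0,0,0,0.192,0,0,0]
    - [0,0,0,0.192,0,0,0]
    - [0,0,0,0.192,0,0,0]

```text
time_s: 18.15
eef_pos: [0.47, 0.0821, 0.0258]
eef_rot: [-179.9, -0.1, 7.9]
contact_force: [-0.2, 1.0, -1.4]
opening: 0.0145
finger_force: 78.2
```

Emit:
pendant:
  offsets:
    - [0,0,0,0.1,0,0,0]
    - [0,0,0,0.08,0,0,0]
    - [0,0,0,0,0,0,0]
    - [0,0,0,0,0,0,0]

```text
time_s: 18.55
eef_pos: [0.4698, 0.0821, 0.0173]
eef_rot: [-179.9, -0.1, 7.9]
contact_force: [-0.2, -0.1, -1.6]
opening: 0.0146
finger_force: 78.2
```

```bash
python3 - <<'E'
from plan import *
import cv2
i=cv2.imread("pics/side0.png").astype(int);n=bot.grab_frame("side")["pixels"][:,:,::-1].astype(int)
m=np.zeros((400,640),np.uint8);cv2.fillPoly(m,[np.array([(323,219),(369,229),(354,260),(305,246)])],1)
d=abs(i-n).max(2);print("flap",d[m>0].max(),d[m>0].mean(),[i[m>0].mean(),n[m>0].mean()])
ys,xs=np.where(d[205:330,270:390]>40);print(xs.min()+270,xs.max()+270,ys.min()+205,ys.max()+205,len(xs))
rows(*tool(np.array([.57,.095,.002]),scoopR(8),G,0),1,0)
E
```

```text
flap 8 3.6721113127646703 [np.float64(188.8913087315991), np.float64(192.00604960677555)]
293 363 205 218 246
1 x [0, -0.0011, 0.0012, 0.0014, -0.06, -0.09, -0.1] |d| 0.0021
```

The flap region matches its starting image, so it is shut and clear. I'll lower the last 1–2 mm, release and lift.

Emit:
pendant:
  offsets:
    - [0,0,0,0.02,0,0,0]
    - [0,0,0,0.02,0,0,0]
    - [0,0,0,0,0,0,0]
    - [0,0,0,0,0,0,0]

```text
time_s: 19.0
eef_pos: [0.4698, 0.082, 0.0161]
eef_rot: [-180.0, -0.1, 7.9]
contact_force: [-5.1, -1.3, 10.9]
opening: 0.0149
finger_force: 80.3
```

To row units: -0.04 m is -0.8, -0.03 m is -0.6.

Emit:
pendant:
  offsets:
    - [0.03,0,0,0,0,0,0]
    - [0.06,0,0,0,0,0,0]
    - [0.06,0,0,0,0,0,0]
    - [0.06,0,0,0,0,0,0]
    - [0.06,0,0,-0.2,0,0,0]
    - [0.06,0,0,-0.6,0,0,0]
    - [0.06,0,0,-0.6,0,0,0]
    - [0.06,-0.2,0,-0.8,0,0,0]
    - [0.06,-0.2,0,-0.8,0,0,0]
    - [0.06,0,0,0,0,0,0]

```text
time_s: 20.0
eef_pos: [0.4514, 0.0798, 0.1704]
eef_rot: [-180.0, -0.5, 7.9]
contact_force: [0.8, 0.2, 0.6]
opening: 0.0601
finger_force: 0.0
```

```bash
python3 - <<'E'
from plan import *
import cv2
F={n:bot.grab_frame(n)["pixels"] for n in ("side","wrist")}
o=np.zeros((600,800,3),np.uint8);o[:360,:400]=cv2.resize(F["side"][150:330,200:400],(400,360),interpolation=cv2.INTER_CUBIC);o[:250,400:]=cv2.resize(F["wrist"],(400,250))
cv2.imwrite("pics/e.png",o[:,:,::-1])
E
```

```text
(no output)
```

View pics/e.png

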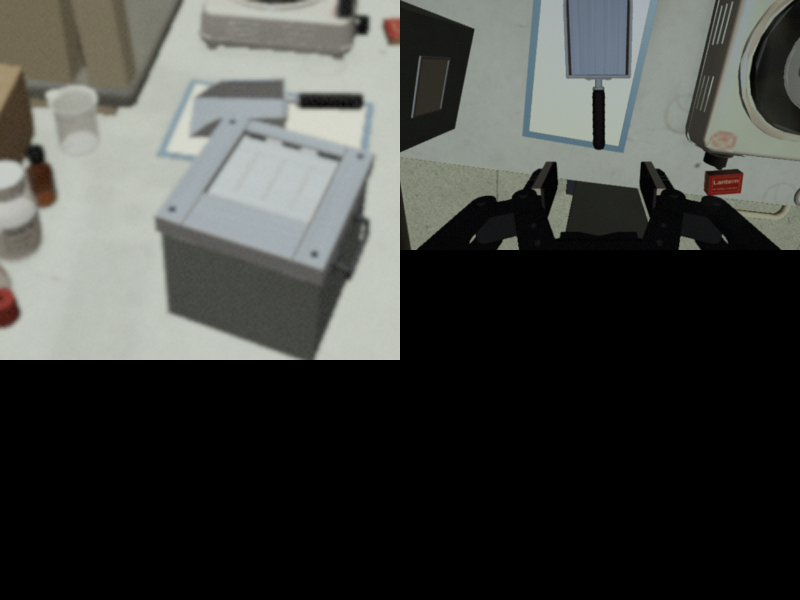

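The final picture shows the flap shut with nothing on it (montage about (270, 180)), the empty scoop flat on the pad (about (260, 105)), and the matchbox, beaker and dropper in place.

```bash
python3 -c "
from bench import bot
print(bot.sign_off())"
```

```text
the job is handed in; nothing more can be done
None
```

The job is handed in at about 20 s with no verdict returned: the scoop came out empty over the open flap (the stoppers inside the box can't be seen), the flap is shut and clear, the scoop is back flat on the pad, and the matchbox, beaker and dropper look undisturbed.

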